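Turn the file round so its handle sticks out of the rack

ROBOT

A 6-joint arm with a two-finger parallel gripper is mounted at the origin on the work surface. World frame = base frame: x ahead of the robot, y to its left, z up, the work surface at z = 0. Lengths are in m, angles in rad, forces in N, time in s.
With the tool pointing down it reaches from about 0.35 to 0.875 m from the base axis. Payload 4.2 kg.
Tool frame: the origin (TCP) lies between the finger pads; the fingertips stand 19 mm ahead of it and the grasp point (between the pads) is the TCP; x points along the fingers, y is the direction in which the jaws open and shut, and the axes are right-handed (so a half turn about x gives the same grasp; the last joint's range is limited). The gripper opens to 87 mm and grips with 3 to 60 N. Pads are 19 mm wide; open, the fingers measure 117 mm over their backs; the gripper's body (75 mm by 190 mm) begins 51 mm behind the grasp point.
Start: joints at [1.364, 0.385, 0.008, 0, -1.194, -0.259], TCP at [0.281, 0.558, 0.242] pointing down, gripper open.
Joint ranges: [-3.14, 3.14], [-1.21, 2.06], [-1.07, 1.41], [-3.16, 2.05], [-2.99, -0.16], [-3.1, 3.1]. Speed limits (rad/s): [2.79, 2.79, 3.14, 3.14, 3.14, 3.14].

INTERFACE

Orientations are given as a unit quaternion [x, y, z, w].
In Python, from bench import bot, grab_frame gives the robot as it stands.
- The arm moves only by the tool drive_tool, never from a script. Its argument "moves" is a list of rows, each a list of 7 numbers: the shift along the tool's x, y, z in m, then the turn, a rotation vector about the tool's x, y, z in degrees, then the closure in counts, from 0 (fully open) to 255 (shut). In form: [[x, y, z, rx, ry, rz, grip], ...]. A call has 1 to 12 rows; each row shifts and turns the commanded pose from where the row before left it, along the tool's axes as they then stand; what a row does not reach is not made up. A row lasts 1/10 s, in which the tool goes at most 50 mm and 8.59 degrees, less where a joint would pass 70% of its speed; a pose out of reach is approached as far as the arm can. A call with a gripper value outside its range is refused whole. The fingers move at their own pace and stop on an object; the grip force is fixed at half the most. Time passes only in rows, so rows that do not move let the fingers close. It gives the time, the measured TCP pose, the force and the opening at its end, in the units of the state.
- bot.state(): the state, without advancing time (a new reading comes with each control period).
- grab_frame(name): name is "scene" or "top" or "wrist"; returns a dict with "pixels" (384x512x3 uint8, red, green, blue), "camera_matrix" (3x3 intrinsics, pixels), "dist" ([k1, k2, p1, p2, k3] as OpenCV has them; the pictures are not rectified), "position" and "orientation" of the camera in the world; the wrist camera has in their place "tool_from_camera" (4x4, takes a point from camera to tool coordinates, whose origin is the TCP and whose axes are the tool frame's). Camera axes: x right, y down, z forward; pixel columns grow to the right and rows downward; lengths in m; the calibration is good to about 2 mm. A picture is of the moment at which its call begins: read the wrist's pose just before it. There is no depth.
- bot.hand_in(): hands the job in, once; it reports no verdict.
The state is a dict: "time": time; "qpos": joint angles; "joint_velocities": joint speeds; "tau": joint torques, N m; "eef_pos": TCP position; "tcp_rot": TCP orientation; "wrist_force": force on the tool from outside, world axes, zero at the start; "torque": the same for the moment, N m; "opening": finger opening in m.
Only numpy, scipy, OpenCV 4.12 (cv2) and the standard library are available. Lean on these libraries where they do the work, as an engineer would, in place of code of your own. Each camera call takes 0.05 s, during which the arm holds its last target. There are 200 camera calls.

TASK

One of the two square files in the low blue rack was put away the wrong way round, with its steel blade sticking out. Pull it out, set it down on the bench clear in front of the rack and let go, then pick it up again by the wooden handle and slide it back into the same bay blade first, straight in and flat on the bench, so that the blade is inside and the handle sticks out. Leave the other file, which is already right, and the white pipe tee alone.

Things in the scene. Friction and masses are not known exactly. Their poses are not given: they have to be found in the camera images.
- file: Square file to turn, 220 mm long, 0.16 kg, flat on the bench, underside at z = 0. Origin: underside where blade and handle meet; +x to the blade tip, z up. Dark steel blade to x = +125 mm, 12 mm square. Handle to x = -95 mm: brass ferrule 18 wide for 12 mm, then wood 24 wide, 20 high. Starts with the handle inside a bay, the origin at the rack's front face, the blade sticking straight out.
- file_tip (a point): Blade tip of that file, 125 mm from its origin along +x, 6 mm above its underside. The last 20 mm of the blade is only 9 mm wide. The file balances about 20 mm on the blade side of its origin.
- file_butt (a point): Butt end of the handle of that file, 95 mm from its origin along -x, 6 mm above its underside.
- rack: Low blue rack fixed on the bench: 3 bays, clear roof, open at the front (to the robot), no floor: files lie on the bench. Origin: bench height, middle of the front face; +x into the bays, +y left. 324 mm wide, 159 deep, 45 high, walls 9. Bays 96 wide, 40 high, 150 deep, centres at y = -105, 0, +105. One bay each for this file, the other file and copper offcuts (not sticking out); which is which varies.
- other_file: An identical file, same origin and axes, already the right way round in another bay: blade inside, handle sticking out 95 mm towards the robot. It must stay where it is.
- tee: White plastic pipe tee lying loose on the bench left of the work, 80 mm long (along its x), pipe 34 mm thick, branch 45 mm along its +y. Origin on the bench below the crossing. To be left alone.
Not all that is in view belongs to the job. Leave any pink look-alike of the file alone.

How it is judged:
On the way:
1. the file lies on the bench, let go and at rest, all of it in front of the rack's front face (x of each of file_tip, file_butt in the frame of rack below 0 m and height (world z) of each of file_tip, file_butt below 0.02 m and contact force between file and the arm below 0.1 N and contact force between file and the fingers below 0.1 N and linear speed of file below 0.02 m/s), for 0.2 s.
At the end, for the whole second after the job is handed in: The file rests on the bench in its first bay, let go: blade tip at least 95 mm inside the rack's front face, handle butt at least 50 mm outside it, within 0.2 rad of the rack's x, its origin within 50 mm of where it began, and tip and butt points less than 20 mm high (x of file_tip in the frame of rack above 0.095 m and x of file_butt in the frame of rack below -0.05 m and distance of file from where it was at the start of the episode below 0.05 m and angle between the x axis of file and the x axis of rack, either way round below 0.2 rad and height (world z) of each of file_tip, file_butt below 0.02 m and linear speed of file below 0.02 m/s and contact force between file and the fingers below 0.1 N); the robot touches nothing.
It fails at once if the other file was moved by more than 20 mm (distance of other_file from where it was at the start of the episode above 0.02 m).
It fails at once if the pipe tee was moved by more than 30 mm (distance of tee from where it was at the start of the episode above 0.03 m).
It also fails if it takes over 56 s, if anything falls off the work surface, if the arm or the gripper's body presses on something with over 40 N, if the wrist force passes 120 N, or if a joint passes its speed limit or range.

## Working session

There is one attempt and no reset: what is moved stays moved. The work goes in short steps, Python scripts to look and compute and a tool call to move; the robot and the scene stay as the last step left them, time stands still between calls to the robot, and variables do not carry over. Pictures are saved under pics/ and viewed, about 8 in all and at most 12, crops included, and the job is handed in when it is done.

Besides the shell and the picture viewer there is one more tool, called after ">>>" as a command line: name --pt "numbers of a row" for each row, then --argument value for the rest. drive_tool: Moves the arm, as the interface text tells. Its arguments: {"type":"object","properties":{"moves":{"type":"array","items":{"type":"array","items":{"type":"number"}}}},"required":["moves"]}

```bash
ls; mkdir -p pics; python3 - <<'E'
from bench import bot, grab_frame
import cv2,numpy as np
print(bot.state())
ims=[]
for n in("scene","top"):
    f=grab_frame(n); cv2.imwrite(f"pics/{n}0.png",f["pixels"][:,:,::-1]); print(n,f["camera_matrix"],f["dist"],f["position"],f["orientation"])
E
```

```text
pics
{'time': 0.0, 'qpos': array([ 1.36355528e+00,  3.85576307e-01,  6.59132979e-03, -5.08976399e-04,
       -1.19398343e+00, -2.58614460e-01]), 'joint_velocities': array([-0.00164906, -0.00057468,  0.00032973,  0.00118377, -0.00011088,
        0.00162834]), 'tau': array([-4.54684932e-04, -3.90662313e+01,  1.87399864e+01,  4.21949565e+00,
        1.09090933e-02, -2.03216446e-04]), 'eef_pos': array([0.28045908, 0.55790021, 0.24043265]), 'tcp_rot': array([-0.68784797,  0.16405597,  0.68814291,  0.16251199]), 'wrist_force': array([-0.2986727 ,  0.47177799, -0.10169175]), 'torque': array([ 0.02610004,  0.00080752, -0.06444507]), 'opening': 0.08731756376285382}
scene [[408.33589209   0.         260.20293925]
 [  0.         408.33589209 193.47294486]
 [  0.           0.           1.        ]] [-0.03294416  0.          0.          0.          0.        ] [1.53650017 0.11246974 0.61020827] [ 0.58471438  0.64753559 -0.37011117 -0.31909949]
top [[500.14857086   0.         256.46577996]
 [  0.         500.14857086 198.57644894]
 [  0.           0.           1.        ]] [-0.18128632  0.          0.          0.          0.        ] [0.52619193 0.0162432  1.15898669] [-0.69965444  0.71324841 -0.02558416  0.03325386]
```

View pics/top0.png

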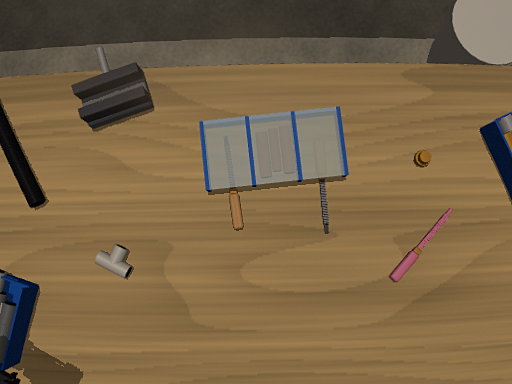

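View pics/scene0.png

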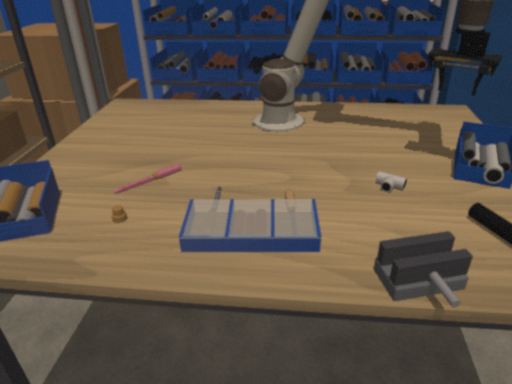

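Top view: the bench has +x up and +y left. Candidates for the target are the dark blade sticking out of the right bay at (324,208), the wooden handle of the other file at (236,210), and the pink look-alike at (420,245). The tee is at (116,261). I choose the dark blade and check it in a crop.

```bash
cat > h.py <<'E'
import numpy as np,cv2
from scipy.spatial.transform import Rotation as R
from bench import bot,grab_frame
def pose(f,st=None):
    if "position" in f: return np.array(f["position"]),R.from_quat(f["orientation"]).as_matrix()
    T=np.array(f["tool_from_camera"]);Rt=R.from_quat(st["tcp_rot"]).as_matrix()
    return st["eef_pos"]+Rt@T[:3,3],Rt@T[:3,:3]
def cast(f,px,z,st=None):
    p,M=pose(f,st); u=cv2.undistortPoints(np.array(px,float).reshape(-1,1,2),f["camera_matrix"],np.array(f["dist"])).reshape(-1,2)
    d=np.c_[u,np.ones(len(u))]@M.T
    return p+d*((z-p[2])/d[:,2])[:,None]
def proj(f,P,st=None):
    p,M=pose(f,st); return cv2.projectPoints((np.atleast_2d(P)-p)@M,np.zeros(3),np.zeros(3),f["camera_matrix"],np.array(f["dist"]))[0].reshape(-1,2)
E
python3 - <<'E'
from h import *
f=grab_frame("top");im=f["pixels"]
hsv=cv2.cvtColor(im,cv2.COLOR_RGB2HSV)
roi=np.zeros(im.shape[:2],np.uint8);roi[95:245,190:360]=1
blue=cv2.inRange(hsv,(105,120,60),(125,255,255))*roi
pts=np.argwhere(blue)[:,::-1]
c=cv2.boxPoints(cv2.minAreaRect(pts.astype(np.float32)));print("rack corners px",c.round(1).tolist())
print(cast(f,c,.045).round(4))
roi[:]=0;roi[186:240,300:350]=1
b=((hsv[...,2]<110)&(hsv[...,1]<110)).astype(np.uint8)*roi
p=np.argwhere(b)[:,::-1];P=cast(f,p,.012)
m=P.mean(0);v=np.linalg.svd(P-m,full_matrices=False)[2][0];s=(P-m)@v
print(len(p),"blade mean",m,"dir",v,"deg",np.degrees(np.arctan2(v[1],v[0])),(m+v*s.min()).round(4),(m+v*s.max()).round(4))
cv2.imwrite("pics/crop.png",cv2.resize(im[95:245,190:360,::-1],None,fx=4,fy=4,interpolation=2))
E
```

```text
rack corners px [[198.60000610351562, 120.9000015258789], [340.70001220703125, 106.19999694824219], [347.79998779296875, 174.6999969482422], [205.60000610351562, 189.3000030517578]]
[[ 0.7999  0.1563  0.045 ]
 [ 0.8278 -0.1697  0.045 ]
 [ 0.6692 -0.1794  0.045 ]
 [ 0.6423  0.1412  0.045 ]]
224 blade mean [ 0.59613135 -0.12740911  0.012     ] dir [-9.97733554e-01 -6.72885945e-02  4.46577267e-17] deg -176.1417322338056 [ 0.6485 -0.1239  0.012 ] [ 0.5415 -0.1311  0.012 ]
```

View pics/crop.png

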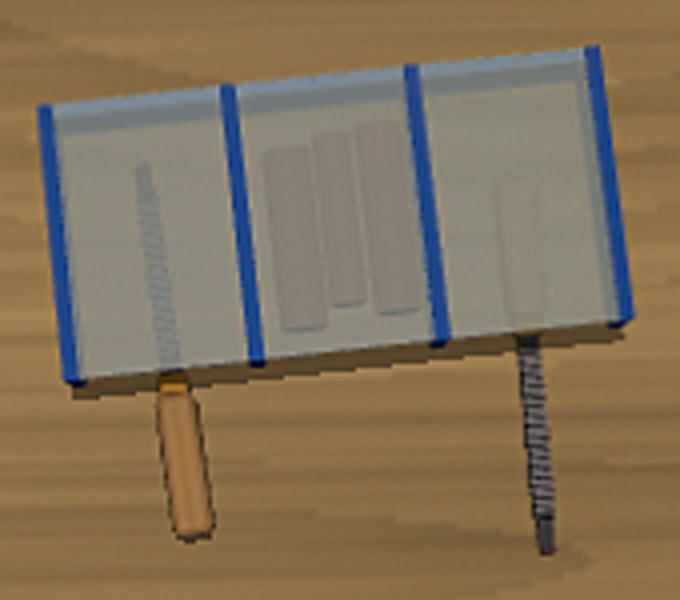

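The crop shows the blade (crop (535,440)) coming out of the right bay with its wooden handle inside (520,245), so it is the target. The other file is in the left bay with its handle out. Next I work out the wrist yaw.

```bash
cat >> h.py <<'E'
def goto(p,yaw,start=None):
    """yaw (deg) of tool y axis, tool x down; prints shift in tool axes and turn about tool x"""
    st=bot.state();M=R.from_quat(st["tcp_rot"]).as_matrix();y=M[:,1]
    y0=np.degrees(np.arctan2(y[1],y[0]));d=(y0-yaw+180)%360-180
    print("pos",st["eef_pos"].round(4),"x",M[:,0].round(3),"yaw",y0.round(2),"q",st["qpos"].round(2),"t",st["time"])
    print("shift",(M.T@(np.array(p)-st["eef_pos"])).round(4),"turn rx",d.round(2))
E
python3 -c "
from h import *
goto([.61,-.1265,.1],95); goto([.61,-.1265,.1],-85)"
```

```text
pos [0.2805 0.558  0.2407] x [-0.001 -0.002 -1.   ] yaw -116.69 q [ 1.36  0.39  0.01 -0.   -1.19 -0.26] t 0.15
shift [ 0.1416  0.4633 -0.6019] turn rx 148.31
pos [0.2805 0.558  0.2407] x [-0.001 -0.002 -1.   ] yaw -116.69 q [ 1.36  0.39  0.01 -0.   -1.19 -0.26] t 0.15
shift [ 0.1416  0.4633 -0.6019] turn rx -31.69
```

>>> drive_tool --pt "0 0.023 -0.03 0 0 0 0" --pt "0 0.023 -0.03 0 0 0 0" --pt "0 0.023 -0.03 0 0 0 0" --pt "0 0.023 -0.03 0 0 0 0" --pt "0 0.023 -0.03 0 0 0 0" --pt "0 0.023 -0.03 0 0 0 0" --pt "0 0.023 -0.03 0 0 0 0" --pt "0 0.023 -0.03 0 0 0 0" --pt "0 0.023 -0.03 0 0 0 0" --pt "0 0.023 -0.03 0 0 0 0"

```text
time: 1.15
eef_pos: [0.4457, 0.2166, 0.2415]
tcp_rot: [-0.688, 0.163, 0.688, 0.163]
wrist_force: [0.8, 0.2, -0.7]
opening: 0.0869
```

>>> drive_tool --pt "0 0.023 -0.03 0 0 0 0" --pt "0 0.023 -0.03 0 0 0 0" --pt "0 0.023 -0.03 0 0 0 0" --pt "0 0.023 -0.03 0 0 0 0" --pt "0 0.023 -0.03 0 0 0 0" --pt "0 0.023 -0.03 0 0 0 0" --pt "0 0.023 -0.03 0 0 0 0" --pt "0 0.023 -0.03 0 0 0 0" --pt "0 0.023 -0.03 0 0 0 0" --pt "0 0.023 -0.03 0 0 0 0"

```text
time: 2.15
eef_pos: [0.6105, -0.1235, 0.2412]
tcp_rot: [-0.688, 0.163, 0.688, 0.163]
wrist_force: [0.5, 0.3, -0.3]
opening: 0.0871
```

>>> drive_tool --pt "0 0 0 -8 0 0 0" --pt "0 0 0 -8 0 0 0" --pt "0 0 0 -8 0 0 0" --pt "0 0 0 -7.7 0 0 0" --pt "0 0 0 0 0 0 0"

```text
time: 2.65
eef_pos: [0.6099, -0.1221, 0.2411]
tcp_rot: [-0.706, -0.031, 0.707, -0.031]
wrist_force: [-0.8, -1.2, -0.0]
opening: 0.0872
```

```bash
cat > meas.py <<'E'
from h import *
import sys
st=bot.state();f=grab_frame("wrist");im=f["pixels"];cv2.imwrite(f"pics/{sys.argv[1]}.png",im[:,:,::-1])
goto([.61,-.1265,.1],-85)
print("proj tip,org,rack corner",proj(f,[[.5415,-.131,.012],[.6655,-.124,.012],[.6692,-.1794,.045]],st).round())
E
python3 meas.py w1
```

```text
pos [ 0.61   -0.1221  0.2412] x [-0.001  0.    -1.   ] yaw -85.15 q [ 0.06  0.38  0.   -0.   -1.19  1.59] t 2.7
shift [0.1412 0.0045 0.0002] turn rx -0.15
proj tip,org,rack corner [[256. 214.]
 [260. 111.]
 [314. 114.]]
```

View pics/w1.png

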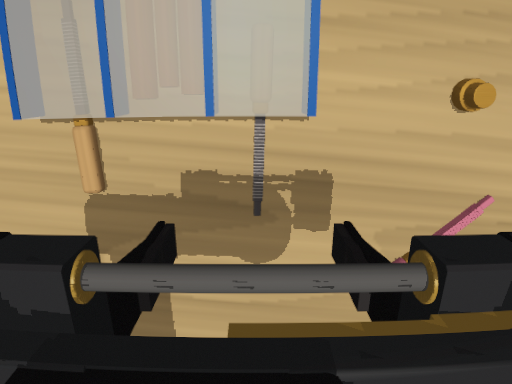

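The wrist view agrees with the prediction: blade tip at (257,214), blade meeting the rack front at (260,116), rack front edge from (14,119) to (316,115). I work out the angles from it and then reach.

```bash
python3 - <<'E'
from h import *
st=bot.state();f=grab_frame("wrist")
P=cast(f,[[14,119],[316,115.5]],.045,st);print("front",P.round(4),"rack yaw",np.degrees(np.arctan2(*(P[0]-P[1])[[1,0]]))-90)
hsv=cv2.cvtColor(f["pixels"],cv2.COLOR_RGB2GRAY)
c=[]
for r in(125,140,155,190,205): # blade outside the shadow
    x=np.where(hsv[r,245:275]<75)[0]+245;c.append([x.mean(),r]);print(r,len(x),x.mean())
B=cast(f,c,.012,st);print(B.round(4));v=np.polyfit(B[:,0],B[:,1],1);print("file angle",np.degrees(np.arctan(v[0])),"y at .61",np.polyval(v,.61))
goto([.61,np.polyval(v,.61),.024],-85)
E
```

```text
front [[ 0.6406  0.1415  0.045 ]
 [ 0.6682 -0.182   0.045 ]] rack yaw 4.877058052390183
125 0 nan
140 0 nan
155 0 nan
190 10 257.5
205 7 257.0
[[    nan     nan     nan]
 [    nan     nan     nan]
 [    nan     nan     nan]
 [ 0.5722 -0.1299  0.012 ]
 [ 0.553  -0.1309  0.012 ]]
 ** On entry to DLASCL parameter number  4 had an illegal value
 ** On entry to DLASCL parameter number  4 had an illegal value
 ** On entry to DLASCL parameter number  4 had an illegal value
 ** On entry to DLASCL parameter number  4 had an illegal value
 ** On entry to DLASCL parameter number  5 had an illegal value
 ** On entry to DLASCL parameter number  4 had an illegal value<stdin>:7: RuntimeWarning: Mean of empty slice.
  ret = ret.dtype.type(ret / rcount)
Traceback (most recent call last):
numpy.linalg.LinAlgError: SVD did not converge in Linear Least Squares
```

>>> drive_tool --pt "0.044 0.006 0 0 0 0 0" --pt "0.044 0 0 0 0 0 0" --pt "0.044 0 0 0 0 0 0" --pt "0.044 0 0 0 0 0 0" --pt "0.03 0 0 0 0 0 0" --pt "0.012 0 0 0 0 0 0" --pt "0 0 0 0 0 0 0"

```text
time: 3.45
eef_pos: [0.6104, -0.128, 0.0226]
tcp_rot: [-0.706, -0.031, 0.707, -0.031]
wrist_force: [0.7, -0.0, 0.6]
opening: 0.0872
```

>>> drive_tool --pt "0.001 0 0 0 0 0 255" --pt "0 0 0 0 0 0 255" --pt "0 0 0 0 0 0 255" --pt "0 0 0 0 0 0 255" --pt "0 0 0 0 0 0 255" --pt "0 0 0 0 0 0 255" --pt "0 0 0 0 0 0 255" --pt "0 0 0 0 0 0 255"

```text
time: 4.25
eef_pos: [0.6107, -0.128, 0.0225]
tcp_rot: [-0.706, -0.031, 0.706, -0.031]
wrist_force: [0.0, 0.2, 0.1]
opening: 0.0311
```

>>> drive_tool --pt "0 0 0 0 0 0 255" --pt "0 0 0 0 0 0 255" --pt "0 0 0 0 0 0 255" --pt "0 0 0 0 0 0 255" --pt "0 0 0 0 0 0 255"

```text
time: 4.75
eef_pos: [0.6106, -0.1281, 0.0225]
tcp_rot: [-0.706, -0.031, 0.706, -0.031]
wrist_force: [0.5, 0.4, -0.2]
opening: 0.0117
```

>>> drive_tool --pt "0 0 0.006 0 0 0 255" --pt "0 0 0.012 0 0 0 255" --pt "0 0 0.012 0 0 0 255" --pt "0 0 0.012 0 0 0 255" --pt "0 0 0.012 0 0 0 255" --pt "0 0 0.012 0 0 0 255" --pt "0 0 0.012 0 0 0 255" --pt "0 0 0.012 0 0 0 255" --pt "0 0 0.012 0 0 0 255" --pt "0 0 0.012 0 0 0 255" --pt "0 0 0.012 0 0 0 255" --pt "0 0 0.009 0 0 0 255"

```text
time: 5.95
eef_pos: [0.4749, -0.1399, 0.0225]
tcp_rot: [-0.706, -0.031, 0.707, -0.031]
wrist_force: [-0.0, -0.5, -1.9]
opening: 0.0116
```

>>> drive_tool --pt "0 0 0 0 0 0 255" --pt "0 0 0 0 0 0 0" --pt "0 0 0 0 0 0 0" --pt "0 0 0 0 0 0 0" --pt "0 0 0 0 0 0 0" --pt "0 0 0 0 0 0 0" --pt "0 0 0 0 0 0 0"

```text
time: 6.65
eef_pos: [0.4763, -0.1398, 0.0225]
tcp_rot: [0.706, 0.031, -0.706, 0.031]
wrist_force: [-0.0, 0.9, 1.2]
opening: 0.0517
```

>>> drive_tool --pt "-0.03 0 0 0 0 0 0" --pt "-0.04 0 0 0 0 0 0" --pt "-0.04 0 0 0 0 0 0" --pt "-0.04 0 0 0 0 0 0" --pt "-0.02 0 0 0 0 0 0" --pt "0 0 0 0 0 0 0"

```text
time: 7.25
eef_pos: [0.4782, -0.14, 0.1962]
tcp_rot: [0.709, 0.031, -0.704, 0.031]
wrist_force: [0.4, -0.4, -0.1]
opening: 0.0864
```

```bash
python3 meas.py w2; python3 - <<'E'
from h import *
f=grab_frame("top");cv2.imwrite("pics/t2.png",f["pixels"][:,:,::-1])
E
```

```text
pos [ 0.4767 -0.1398  0.1939] x [ 0.004  0.    -1.   ] yaw -85.0 q [ 0.04  0.21 -0.37 -0.   -0.99  1.62] t 7.3
shift [ 0.0944 -0.0016 -0.1336] turn rx 0.0
proj tip,org,rack corner [[250. 107.]
 [254. -30.]
 [321. -43.]]
```

View pics/w2.png

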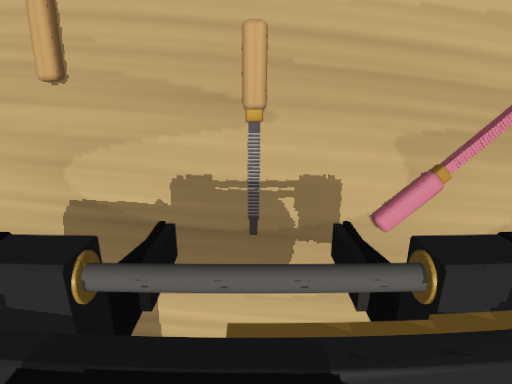

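The file is out and lying flat: handle butt at (255,20), ferrule (254,114), tip (253,235). The pink look-alike is at (385,220), off to the right. Next I compute the handle grasp.

```bash
python3 - <<'E'
from h import *
st=bot.state();f=grab_frame("wrist")
h=cast(f,[[255,20],[254.5,65],[254.5,108]],.018,st);b=cast(f,[[254,122],[253,234]],.010,st)
print("handle",h.round(4),"blade",b.round(4));v=h[0]-b[1];a=np.degrees(np.arctan2(v[1],v[0]));print("angle",a)
org=b[0];u=v[:2]/np.hypot(*v[:2]);g=org[:2]+u*.060
print("pink",cast(f,[[378,224]],.01,st).round(3),"grasp",g)
goto([*g,.022],a-90)
# picture of the butt end relative to the rack front, rack frame
c,s=np.cos(np.radians(4.88)),np.sin(np.radians(4.88));o=np.array([.6544,-.0203])
for p in(h[0],b[1]):
    d=p[:2]-o;print("rack frame",(c*d[0]+s*d[1]).round(4),(-s*d[0]+c*d[1]).round(4))
E
```

```text
handle [[ 0.6159 -0.1288  0.018 ]
 [ 0.5767 -0.1317  0.018 ]
 [ 0.5374 -0.1351  0.018 ]] blade [[ 0.5233 -0.1359  0.01  ]
 [ 0.4016 -0.1453  0.01  ]]
angle 4.413251049406533
pink [[ 0.425 -0.282  0.01 ]] grasp [ 0.58309604 -0.13126573]
pos [ 0.4753 -0.1397  0.1916] x [-0.002  0.    -1.   ] yaw -85.01 q [ 0.04  0.21 -0.38 -0.   -0.99  1.62] t 7.4
shift [ 0.1693  0.0011 -0.1084] turn rx 0.58
rack frame -0.0476 -0.1048
rack frame -0.2625 -0.1031
```

>>> drive_tool --pt "0 0.001 -0.031 0.4 0 0 0" --pt "0 0 -0.031 0 0 0 0" --pt "0 0 -0.031 0 0 0 0" --pt "0.04 0 0 0 0 0 0" --pt "0.04 0 0 0 0 0 0" --pt "0.04 0 0 0 0 0 0" --pt "0.03 0 0 0 0 0 0" --pt "0.018 0 0 0 0 0 0" --pt "0 0 0 0 0 0 0"

```text
time: 8.3
eef_pos: [0.567, -0.1332, 0.0212]
tcp_rot: [-0.704, -0.029, 0.709, -0.029]
wrist_force: [-0.2, -0.1, -0.5]
opening: 0.087
```

>>> drive_tool --pt "0 0 0 0 0 0 255" --pt "0 0 0 0 0 0 255" --pt "0 0 0 0 0 0 255" --pt "0 0 0 0 0 0 255" --pt "0 0 0 0 0 0 255" --pt "0 0 0 0 0 0 255" --pt "0 0 0 0 0 0 255" --pt "0 0 0 0 0 0 255" --pt "0 0 0 0 0 0 255" --pt "0 0 0 0 0 0 255" --pt "0 0 0 0 0 0 255" --pt "0 0 0 0 0 0 255"

```text
time: 9.5
eef_pos: [0.569, -0.1331, 0.0246]
tcp_rot: [0.707, 0.028, -0.707, 0.028]
wrist_force: [-0.2, 0.4, 1.1]
opening: 0.0238
```

>>> drive_tool --pt "-0.02 0 0 0 0 0 255" --pt "-0.03 0 0 0 0 0 255" --pt "0 0 0.02 0 0 0 255" --pt "0 0 0.025 0 0 0 255" --pt "0 0 0.025 0 0 0 255" --pt "0 0 0.025 0 0 0 255" --pt "0 0 0.02 0 0 0 255" --pt "0 0 0 0 0 0 255"

```text
time: 10.3
eef_pos: [0.4506, -0.1425, 0.074]
tcp_rot: [-0.705, -0.028, 0.708, -0.028]
wrist_force: [0.4, -0.8, -2.6]
opening: 0.0236
```

>>> drive_tool --pt "0 0 0 4 0 0 255" --pt "0 0 0 8 0 0 255" --pt "0 0 0 8 0 0 255" --pt "0 0 0 8 0 0 255" --pt "0 0 0 8 0 0 255" --pt "0 0 0 8 0 0 255" --pt "0 0 0 8 0 0 255" --pt "0 0 0 8 0 0 255" --pt "0 0 0 8 0 0 255" --pt "0 0 0 8 0 0 255" --pt "0 0 0 8 0 0 255" --pt "0 0 0 8 0 0 255"

```text
time: 11.5
eef_pos: [0.4549, -0.1424, 0.0744]
tcp_rot: [0.51, -0.49, -0.51, -0.49]
wrist_force: [-0.0, -1.0, -2.4]
opening: 0.0237
```

>>> drive_tool --pt "0 0 0 8 0 0 255" --pt "0 0 0 8 0 0 255" --pt "0 0 0 8 0 0 255" --pt "0 0 0 8 0 0 255" --pt "0 0 0 8 0 0 255" --pt "0 0 0 8 0 0 255" --pt "0 0 0 8 0 0 255" --pt "0 0 0 8 0 0 255" --pt "0 0 0 8 0 0 255" --pt "0 0 0 8 0 0 255" --pt "0 0 0 8 0 0 255" --pt "0 0 0 0 0 0 255"

```text
time: 12.7
eef_pos: [0.4546, -0.1424, 0.0743]
tcp_rot: [-0.029, 0.707, 0.029, 0.706]
wrist_force: [-0.2, 1.1, -2.4]
opening: 0.0239
```

```bash
python3 - <<'E'
from h import *
goto([.455,-.143,.024],94.7)
st=bot.state();f=grab_frame("wrist");g=grab_frame("top")
cv2.imwrite("pics/w3.png",np.hstack([f["pixels"][:,:,::-1],cv2.resize(g["pixels"][95:300,190:360,::-1],None,fx=1.6,fy=384/205)]))
E
```

```text
pos [ 0.4546 -0.1424  0.0743] x [-0.001 -0.    -1.   ] yaw 94.63 q [ 0.04  0.34 -0.56  0.   -0.67 -1.53] t 12.7
shift [ 0.0503 -0.0007  0.0004] turn rx -0.07
```

View pics/w3.png

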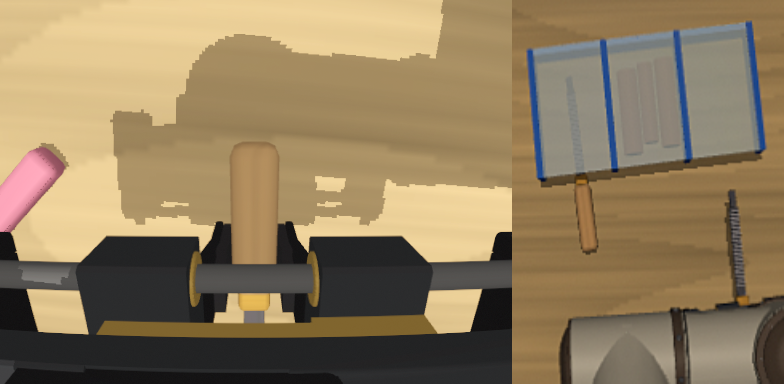

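The top view shows the blade turned to face the empty right bay (tip at montage (732,192)) and lined up with it. The handle is between the fingers. Next I lower it and slide it in along tool +z.

>>> drive_tool --pt "0.02 0 0 0 0 0 255" --pt "0.015 0 0 0 0 0 255" --pt "0.008 0 0 0 0 0 255" --pt "0.004 0 0 0 0 0 255" --pt "0.003 0 0 0 0 0 255" --pt "0 0 0 0 0 0 255" --pt "0 0 0 0 0 0 255"

```text
time: 13.5
eef_pos: [0.4548, -0.1424, 0.025]
tcp_rot: [-0.029, 0.706, 0.029, 0.707]
wrist_force: [-0.4, -0.4, -0.3]
opening: 0.0235
```

```bash
python3 - <<'E'
from h import *
goto([.618,-.1287,.024],94.88)
f=grab_frame("top");im=f["pixels"];hsv=cv2.cvtColor(im,cv2.COLOR_RGB2HSV)
cv2.imwrite("pics/t4.png",cv2.resize(im[95:300,190:360,::-1],None,fx=2.8,fy=2.8))
b=((hsv[...,2]<100)&(hsv[...,1]<110)).astype(np.uint8);m=np.zeros_like(b);m[190:250,300:345]=1;b*=m
n,l,s,_=cv2.connectedComponentsWithStats(b);k=1+np.argmax(s[1:,4]);p=np.argwhere(l==k)[:,::-1]
P=cast(f,p,.012);c=P.mean(0);v=np.linalg.svd(P-c,full_matrices=False)[2][0];print(s[k],"deg",np.degrees(np.arctan(v[1]/v[0])),P[P[:,0].argmax()])
E
```

```text
pos [ 0.4548 -0.1424  0.025 ] x [ 0.001  0.    -1.   ] yaw 94.64 q [ 0.04  0.43 -0.61  0.   -0.53 -1.53] t 13.5
shift [0.0012 0.0004 0.1637] turn rx -0.24
[323 198  10  52 200] deg 4.552309948390876 [ 0.62030786 -0.12560305  0.012     ]
```

View pics/t4.png

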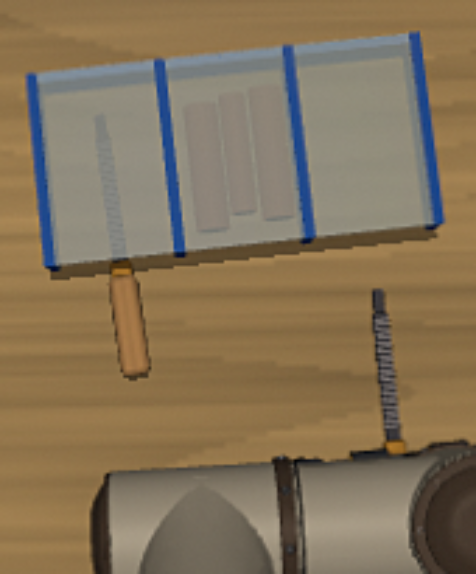

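The blade is now flat on the bench at 4.55° against the rack's 4.9°. Its tip, at crop (378,292), points at the middle of the right bay. The other file and the rack have not moved. I slide it in.

>>> drive_tool --pt "0 0 0.008 0 0 0 255" --pt "0 0 0.014 0 0 0 255" --pt "0 0 0.014 0 0 0 255" --pt "0 0 0.014 0 0 0 255" --pt "0 0 0.014 0 0 0 255" --pt "0 0 0.014 0 0 0 255"

```text
time: 14.15
eef_pos: [0.5333, -0.1361, 0.0247]
tcp_rot: [-0.029, 0.706, 0.028, 0.707]
wrist_force: [-0.6, 0.5, -0.2]
opening: 0.0235
```

>>> drive_tool --pt "0 0 0.014 0 0 0 255" --pt "0 0 0.014 0 0 0 255" --pt "0 0 0.014 0 0 0 255" --pt "0 0 0.014 0 0 0 255" --pt "0 0 0.014 0 0 0 255" --pt "0 0 0.012 0 0 0 255" --pt "0 0 0 0 0 0 255" --pt "0 0 0 0 0 0 255"

```text
time: 14.95
eef_pos: [0.6144, -0.1294, 0.0246]
tcp_rot: [-0.029, 0.706, 0.029, 0.707]
wrist_force: [0.5, 0.6, -0.8]
opening: 0.0241
```

>>> drive_tool --pt "0 0 0 0 0 0 0" --pt "0 0 0 0 0 0 0" --pt "0 0 0 0 0 0 0" --pt "0 0 0 0 0 0 0" --pt "0 0 0 0 0 0 0" --pt "0 0 0 0 0 0 0" --pt "0 0 0 0 0 0 0" --pt "-0.02 0 0 0 0 0 0" --pt "-0.04 0 0 0 0 0 0" --pt "-0.04 0 0 0 0 0 0" --pt "-0.04 0 0 0 0 0 0" --pt "-0.04 0 0 0 0 0 0"

```text
time: 16.15
eef_pos: [0.6135, -0.1295, 0.2062]
tcp_rot: [-0.028, 0.707, 0.028, 0.707]
wrist_force: [0.8, -0.3, -0.0]
opening: 0.0867
```

>>> drive_tool --pt "0 0 -0.04 0 0 0 0" --pt "0 0 -0.04 0 0 0 0" --pt "0 0 -0.04 0 0 0 0" --pt "0 0 -0.04 0 0 0 0" --pt "0 0 -0.03 0 0 0 0" --pt "0 0 0 0 0 0 0" --pt "0 0 0 0 0 0 0"

```text
time: 16.85
eef_pos: [0.4245, -0.1449, 0.2053]
tcp_rot: [-0.029, 0.706, 0.028, 0.707]
wrist_force: [0.1, 0.1, -0.6]
opening: 0.0869
```

```bash
python3 - <<'E'
from h import *
f=grab_frame("top");im=f["pixels"]
cv2.imwrite("pics/t5.png",cv2.resize(im[95:300,90:360,::-1],None,fx=2.8,fy=2.8));print(bot.state()["eef_pos"],bot.state()["time"])
E
```

```text
[ 0.4252475  -0.14484824  0.20508908] 16.9
```

View pics/t5.png

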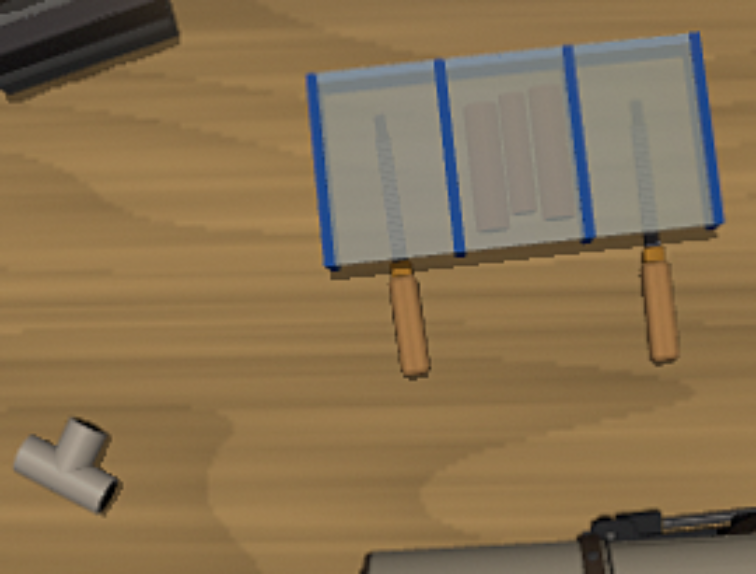

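The blade is inside the right bay and straight, with its tip at crop (636,102). The handle sticks out with its ferrule at (653,255) and butt at (664,360). The other file and the tee look unmoved. I run a quick numeric check and hand in.

```bash
python3 - <<'E'
from h import *
f=grab_frame("top");px=np.array([[664,360],[653,247],[636,102]])/2.8+[90,95]
c,s=np.cos(np.radians(4.88)),np.sin(np.radians(4.88));o=np.array([.6544,-.0203])
for p in cast(f,px,.012): d=p[:2]-o;print((c*d[0]+s*d[1]).round(4),(-s*d[0]+c*d[1]).round(4))
print(bot.hand_in())
E
```

```text
-0.1025 -0.1048
-0.0089 -0.1065
0.1137 -0.1068
the job is handed in; nothing more can be done
None
```

I turned the file round: it is back in its bay (the right one) blade first, and the job is handed in at about 17 s of the 56 s allowed.

- **Pull-out:** I gripped the blade, pulled the file out flat and let go. It lay about 48 mm clear of the rack's front face.
- **Turn and return:** I then gripped the wooden handle, lifted the file, turned it 180° and set it flat on the bench. I slid it straight in, released it and backed the arm off.
- **Last check (top camera, rack frame):** The tip is about 114 mm inside the front face (95 needed) and the butt about 102 mm outside it (50 needed). The origin is about 9 mm from where it began, and the file is about 1° off the rack's axis.
- **Left alone:** By eye in the last picture, the other file and the tee had not moved. I did not measure either one.

No check failed. The hand-in gives no verdict, and the file's height was judged only from how it lay in the pictures.

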